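# Park the wipes tub with its label to the front

## Task

Push the round tub back along the bench until it rests against both rollers of its stand, then, with it resting there, rub its side with a fingertip to roll it round until its label faces straight out of the open front of the stand, in line with the tape. Handle the thin-walled tub gently, keep it standing flat on the bench, and leave the bottle, the pot and the case alone.

Things in the scene. Friction and masses are not known exactly. Their poses are not given: they have to be found in the camera images.
- tub: closed loose tub, too wide to grasp: thin white wall, slightly oval (105 mm along own x, 112 mm along y), dents above 30 N; 82 mm high with black lid (top 14 mm, 1 mm smaller all round); 0.38 to 0.77 kg, slides at 3 to 8 N, rolls under a fingertip pressing some 8 N. Origin: middle of underside; z up. Label on own -x side; a 16 mm wide white strip runs from mid-label 30 mm onto the lid
- tub_label (a point): middle of the paper label with black bars that covers 70 degrees of the tub's wall: 52 mm from the tub's axis in its own -x direction, 36 mm above the underside
- stand: aluminium stand fixed to the bench. Origin on the bench surface, where the tub's axis lies when it rests against both rollers with its label to the front (up to 2.5 mm off while turned otherwise, being oval); z up; own -x points out of the open front, +x to the back. Arms over the rollers and a back plate (150 mm wide, to x = 103 mm) are 78 mm high; nothing stands in front of the rollers
- stand_home (a point): the stand's origin: where the centre of the tub's underside belongs, on the bench
- spray: closed white bottle, diameter 40 mm, 125 mm high, standing loose beside the stand, to the left as seen from the open front; bystander. Origin: centre of underside
- pot: grey round pot, diameter 48 mm, 55 mm high, standing loose beside the stand, to the right as seen from the open front; bystander. Origin: centre of underside
- gauge_case: flat wooden gauge case 60 x 95 x 28 mm lying loose behind the stand; bystander. Origin: centre of underside
- stand_roller_left (a point): middle of the left idler roller (seen from the open front) on its axis, 40 mm above the bench: at (44, 53) mm in the stand's frame, 69 mm from the origin. Upright, turns freely on a fixed axle and does not give way; radius 14 mm at its black rubber tyres, 14 to 28 and 50 to 64 mm above the bench
- stand_roller_right (a point): middle of the right idler roller (seen from the open front) on its axis, 40 mm above the bench: at (44, -53) mm in the stand's frame, 69 mm from the origin. Upright, turns freely on a fixed axle and does not give way; radius 14 mm at its black rubber tyres, 14 to 28 and 50 to 64 mm above the bench
- stand_tape (a point): middle of the flat strip of white tape, 55 x 12 mm, on the bench in front of the stand, along its centreline, from x = -95 to -150 mm in the stand's frame; it cannot be felt
Things that resemble listed ones, but are neither listed nor needed, are in the scene too. Several things have the shape of the tub; the one meant has the colours described above.

How it is judged:
By the outcome, as a careful person would: the job done as asked, in the order asked, and still so for the second after the job is handed in, with the robot touching nothing.
It also fails if it takes over 72 s, if anything falls off the work surface, if the arm or the gripper's body presses on something with over 40 N, if the wrist force passes 120 N, or if a joint passes its speed limit or range.

## Robot

A 7-joint arm with a two-finger parallel gripper is mounted at the origin on the work surface. World frame = base frame: x ahead of the robot, y to its left, z up, the work surface at z = 0. Lengths are in m, angles in rad, forces in N, time in s.
With the tool pointing down it reaches from about 0.35 to 0.9 m from the base axis. Payload 8.1 kg.
Tool frame: the origin (TCP) lies at the very end of the fingers, on their centre line; the grasp point (between the pads) lies arm.hold_point_z behind it (arm.hold_point_z is the distance from the TCP to the grasp point, in m); z points along the fingers, y is the line along which they close (so a half turn about z gives the same grasp; the last joint's range is limited). The gripper opens to 92 mm and grips with 3 to 60 N. Pads are 19 mm wide; open, the fingers measure 130 mm over their backs; the gripper's body (75 mm by 190 mm) begins 47 mm behind the grasp point.
Start: joints at [1.113, 0.434, 0.025, 1.573, -0.012, 1.134, -0.075], TCP at [0.217, -0.586, 0.227] pointing down, gripper open.
Joint ranges: [-2.62, 2.62], [-0.44, 2.09], [-1.27, 1.32], [0.08, 2.57], [-1.32, 4.46], [0.12, 2], [-2.74, 2.74]. Speed limits (rad/s): [2.22, 2.22, 3.01, 3.01, 3.14, 3.14, 3.14].

## Interface

Orientations are given as a rotation vector (axis times angle).
In Python, from cell import arm, vision, job, cut_out gives the robot as it stands. The module is installed in compiled form; this text tells all that it offers.
- The arm moves only by the tool play_rows, never from a script. Its argument "increments" is text: rows parted by semicolons, each of 5 numbers parted by spaces: the shift along the tool's x, y, z in cm, then the turn about the tool's z in degrees, then the opening, from -1 (shut) to 1 (fully open), so that 0 is half open. A call has 1 to 5 rows; each row shifts and turns the commanded pose from where the row before left it, along the tool's axes as they then stand; what a row does not reach is not made up. A row lasts 1/12 s, in which the tool goes at most 41.7 mm and 7.16 degrees, less where a joint would pass 70% of its speed; a pose out of reach is approached as far as the arm can. A call is refused whole if a number of a shift passes 4.17 or a number of a turn 7.16, either way. A call with a gripper value outside its range is refused whole. The fingers move at their own pace and stop on an object; "grip_force" is the grip in N (left out, the last holds). Time passes only in rows, so rows that do not move let the fingers close. It gives the time, the measured TCP pose, the force, the opening and the grip force at its end, in the units of the state.
- arm.observe(): the state, without advancing time (a new reading comes with each control period).
- vision.get_image(name): name is "scene" or "top"; returns a dict with "frame" (420x560x3 uint8, red, green, blue), "z_map" (420x560 float32, m along the optical axis (not along the pixel's ray), 0 where there is no reading), "mtx" (3x3 intrinsics, pixels), "cam_to_world" (4x4, takes a point from camera to world coordinates). Camera axes: x right, y up, looking along -z (the intrinsics and any distortion apply to the point x, -y, -z); pixel columns grow to the right and rows downward; lengths in m; the calibration is good to about 2 mm. A picture is of the moment at which its call begins.
- job.sign_off(): hands the job in; it is judged then, once.
Trained networks look in a picture, given as the dict that the camera call returned (one of the last four; its "shot" number tells which), for a name from the list of things; names that differ only in an ending like _2 or _b are one class to them, and where a whole thing is asked for, a point or a joint stands for the part that bears it (a point fixed in the world has none). Each returns a list of dicts, best first, with "confidence" (0 to 1); they miss things now and then, are a little off and sometimes report something else, mostly with a low value. They report only what shows in the picture. A call takes as long as a camera call. They do not tell look-alikes from the thing itself.
- cut_out(query, picture): "mask" (420x560 bool, what is visible of it) and "point" ([row, column] in pixels, amid what is visible of it).
The state is a dict: "clock": time; "joints": joint angles; "dq": joint speeds; "joint_efforts": joint torques, N m; "position": TCP position; "ee_rot": TCP orientation; "force": force on the tool from outside, world axes, zero at the start; "ft_torque": the same for the moment, N m; "width": opening from 0.0 (shut) to 1.0 (fully open); "gripper_force": force on a finger pad.
Only numpy, scipy, OpenCV 4.12 (cv2) and the standard library are available. Lean on these libraries where they do the work, as an engineer would, in place of code of your own. Each camera call takes 0.05 s, during which the arm holds its last target. There are 200 camera calls.

## Working session

There is one attempt and no reset: what is moved stays moved. The work goes in short steps, Python scripts to look and compute and a tool call to move; the robot and the scene stay as the last step left them, time stands still between calls to the robot, and variables do not carry over. Pictures are saved under pics/ and viewed, at most 10 in all, crops included, and the job is handed in when it is done.

Besides the shell and the picture viewer there is one more tool, called after "Request:" as a command line: name --argument value ..., lists and objects as JSON in quotes. play_rows: Moves the arm, as the interface text tells. Its arguments: {"type":"object","properties":{"increments":{"type":"string"},"grip_force":{"type":"number"}},"required":["increments"]}

```bash
mkdir -p pics
cat > h.py <<'E'
import numpy as np, cv2
from cell import arm, vision, job, cut_out
def world(p, mask=None):
    z=p["z_map"]; K=p["mtx"]; T=p["cam_to_world"]
    v,u=np.mgrid[0:420,0:560]
    P=np.stack([(u-K[0,2])/K[0,0]*z, -(v-K[1,2])/K[1,1]*z, -z],-1)
    W=P@T[:3,:3].T+T[:3,3]
    W[z==0]=np.nan
    return W
E
python3 - <<'E'
from h import *
s=arm.observe(); print(s["position"],s["ee_rot"],s["clock"],s["force"],s["width"],arm.hold_point_z)
for n in ["scene","top"]:
    p=vision.get_image(n); W=world(p)
    cv2.imwrite(f"pics/{n}0.png",p["frame"][:,:,::-1])
    print(n,p["cam_to_world"].round(3).tolist(),p["mtx"].round(1).tolist())
    for q in ["tub","tub_label","stand","stand_roller_left","stand_roller_right","stand_tape","spray","pot","gauge_case"]:
        for d in cut_out(q,p)[:4]:
            w=W[d["mask"]]; 
            print(q,round(d["confidence"],2),np.round(d["point"]),d["mask"].sum(),np.nanmedian(w,0).round(3),np.nanmax(w[:,2]).round(3) )
E
```

```text
[ 0.21689618 -0.58561057  0.22593013] [-3.09079798e+00 -5.54029172e-01  6.28899449e-04] 0.0 [ 0.2393114  -0.11428609 -0.82002557] 0.9978903427408304 0.0188
scene [[-0.448, -0.597, 0.665, 1.202], [0.894, -0.299, 0.334, 0.372], [-0.001, 0.745, 0.667, 0.659], [0.0, 0.0, 0.0, 1.0]] [[514.8, 0.0, 274.9], [0.0, 514.8, 212.0], [0.0, 0.0, 1.0]]
tub 0.98 [218. 328.] 3916 [0.594 0.155 0.08 ] 0.085
tub 0.62 [187. 427.] 3241 [0.431 0.293 0.08 ] 0.086
tub 0.59 [168. 274.] 3242 [0.497 0.008 0.071] 0.086
tub_label 0.67 [246. 413.] 4257 [0.593 0.31  0.081] 0.085
tub_label 0.66 [188. 426.] 3258 [0.431 0.293 0.08 ] 0.086
tub_label 0.6 [216. 322.] 3863 [0.595 0.155 0.08 ] 0.085
tub_label 0.57 [167. 268.] 3203 [0.497 0.009 0.072] 0.086
stand 0.85 [265. 281.] 4125 [0.701 0.132 0.046] 0.081
stand_roller_left 0.91 [260. 283.] 4092 [0.701 0.131 0.046] 0.081
stand_roller_right 0.91 [263. 281.] 4269 [0.7   0.131 0.045] 0.081
stand_tape 0.92 [262. 278.] 4203 [0.701 0.132 0.045] 0.081
spray 0.71 [305. 405.] 1575 [0.705 0.331 0.068] 0.126
pot 0.85 [212. 203.] 910 [ 0.65  -0.056  0.045] 0.058
gauge_case 0.61 [305
[... 368 characters left out ...]
 ] 0.085
tub 0.56 [227. 180.] 2243 [0.561 0.304 0.08 ] 0.085
tub_label 0.93 [221. 249.] 1885 [0.565 0.149 0.08 ] 0.085
tub_label 0.77 [226. 178.] 2172 [0.562 0.304 0.08 ] 0.085
tub_label 0.71 [266. 320.] 1915 [ 0.467 -0.002  0.08 ] 0.086
tub_label 0.58 [296. 185.] 2320 [0.404 0.286 0.08 ] 0.086
stand 0.97 [177. 257.] 1787 [0.68  0.131 0.023] 0.08
stand_roller_left 0.71 [179. 256.] 1843 [0.68  0.131 0.022] 0.08
stand_roller_right 0.8 [176. 259.] 1621 [0.681 0.126 0.026] 0.08
stand_tape 0.64 [176. 256.] 1822 [0.68  0.132 0.024] 0.08
spray 0.9 [173. 171.] 441 [0.684 0.323 0.079] 0.126
pot 0.8 [193. 339.] 403 [ 0.633 -0.06   0.053] 0.058
gauge_case 0.72 [145. 267.] 1073 [0.766 0.109 0.026] 0.032
```

Run:
```python
import cv2
a=cv2.imread("pics/scene0.png");b=cv2.imread("pics/top0.png")
cv2.imwrite("pics/s1.png",cv2.resize(a,(800,600)))
cv2.imwrite("pics/t1.png",cv2.resize(b[100:330,130:430],None,fx=2.6,fy=2.6,interpolation=cv2.INTER_CUBIC))
```

```text
(no output)
```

View pics/s1.png

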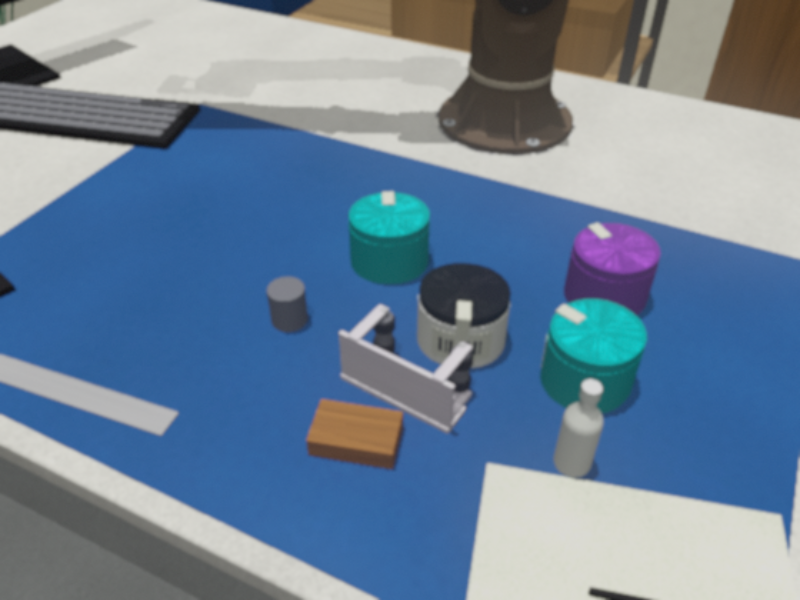

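View pics/t1.png

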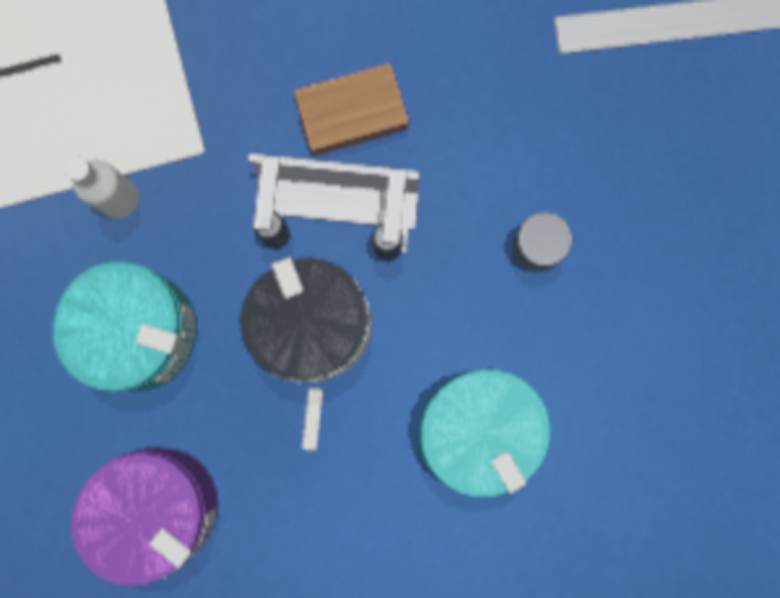

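The top view (crop scale 2.6, offset 130,100) shows the black-lid tub at about crop (306,320). Its strip at (287,278) points to the back left. The tape is at (312,420), and the rollers are at (270,232) and (388,243). So the tub needs about a half turn. Next I'll measure precisely.

```bash
cat >> h.py <<'E'
def circ(P):
    A=np.c_[2*P[:,:2],np.ones(len(P))]; s=np.linalg.lstsq(A,(P[:,:2]**2).sum(1),rcond=None)[0]
    return s[:2],np.sqrt(s[2]+s[:2]@s[:2])
def tub(p, near=None):
    """lid centre (ellipse of lid-top hull) and strip direction"""
    W=world(p); f=p["frame"].astype(int); mx=f.max(2); mn=f.min(2)
    near=np.array([.565,.149]) if near is None else np.array(near)
    top=(abs(W[...,2]-.0825)<.006)&(np.hypot(W[...,0]-near[0],W[...,1]-near[1])<.062)
    Q=W[top]; h=cv2.convexHull(Q[:,:2].astype(np.float32)*1000)[:,0]/1000
    c,r=circ(h)
    st=top&(mn>130)&(np.hypot(W[...,0]-c[0],W[...,1]-c[1])<.05)
    S=W[st][:,:2]; m=S.mean(0) if len(S) else c*np.nan
    d=m-c
    return c,r,m,np.degrees(np.arctan2(d[1],d[0])),st.sum(),Q[:,2].mean()
E
python3 - <<'E'
from h import *
for n in ["top","scene"]:
    p=vision.get_image(n); W=world(p); f=p["frame"].astype(int); mn=f.min(2)
    print(n,tub(p))
    X,Y,Z=W[...,0],W[...,1],W[...,2]
    t=(mn>140)&(Z<.01)&(X>.38)&(X<.51)&(Y>.08)&(Y<.2)
    if t.sum()>5:
        (c,s,a)=cv2.minAreaRect((W[t][:,:2]*1000).astype(np.float32)); print("tape",c,s,a,W[t].mean(0))
        u,sv,vt=np.linalg.svd(W[t][:,:2]-W[t][:,:2].mean(0)); print("dir",vt[0])
    for lo,hi,nm in [(.070,.090,"tops"),(-.01,.02,"low")]:
        m=(mn>90)&(Z>lo)&(Z<hi)&(X>.6)&(X<.8)&(Y>.03)&(Y<.23)
        Q=W[m]; print(nm,len(Q),Q.mean(0).round(4),[ (x.round(3)) for x in cv2.boxPoints(cv2.minAreaRect((Q[:,:2]*1000).astype(np.float32)))/1000], cv2.minAreaRect((Q[:,:2]*1000).astype(np.float32))[1])
        np.save(f"{n}_{nm}.npy",Q)
    for q in ["spray","pot"]:
        d=cut_out(q,p)[0]; w=W[d["mask"]]; print(q,np.nanmin(w,0),np.nanmax(w,0))
E
```

```text
top (array([0.56707934, 0.14994522]), np.float64(0.053055295629565985), array([0.60074751, 0.16333768]), np.float64(21.69157699024624), np.int64(98), np.float64(0.08048481431773115))
tape (480.4044494628906, 151.73284912109375) (13.193273544311523, 53.455745697021484) 82.94419860839844 [ 4.79815695e-01  1.51615374e-01 -1.62345031e-04]
dir [-0.99198747  0.12633631]
tops 580 [0.6712 0.1305 0.0762] [array([0.59 , 0.059], dtype=float32), array([0.696, 0.048], dtype=float32), array([0.712, 0.196], dtype=float32), array([0.605, 0.207], dtype=float32)] (148.8127899169922, 107.3592529296875)
low 911 [0.6869 0.1244 0.0053] [array([0.605, 0.052], dtype=float32), array([0.794, 0.042], dtype=float32), array([0.803, 0.206], dtype=float32), array([0.613, 0.216], dtype=float32)] (165.01058959960938, 189.96212768554688)
spray [ 0.67081498  0.31100666 -0.00509109] [0.72453123 0.37579733 0.12717816]
pot [ 0.6119317  -0.08502326  0.01215722] [ 0.65666772 -0.03912626  0.05828272]
scene (array([0.56918086, 0.14867403]), np.float64(0.05405698806337824), array([0.60114888, 0.16131701]), np.float64(21.57822013478757), np.int64(131), np.float64(0.08169275100660914))
tops 1171 [0.6739 0.1324 0.0766] [array([0.588, 0.058], dtype=float32), array([0.701, 0.047], dtype=float32), array([0.715, 0.195], dtype=float32), array([0.602, 0.206], dtype=float32)] (149.18849182128906, 113.54637145996094)
low 1246 [0.6829 0.1336 0.0083] [array([0.592, 0.191], dtype=float32), array([0.609, 0.027], dtype=float32), array([0.792, 0.046], dtype=float32), array([0.775, 0.21 ], dtype=float32)] (184.572509765625, 165.02438354492188)
spray [ 0.62007742  0.30365254 -0.00124134] [0.71403594 0.34952251 0.12730557]
pot [ 0.61178835 -0.11729168 -0.00126266] [ 0.6631586  -0.03980516  0.05902771]
```

Request:
play_rows --increments "0 0 0 6.8 -1;0 0 0 6.8 -1;0 0 0 6.8 -1;0 0 0 6.7 -1" --grip_force 30

```text
clock: 1.63
position: [0.2171, -0.5861, 0.2267]
ee_rot: [3.136, -0.195, 0.0]
force: [0.3, -0.7, 0.5]
width: 0.761
gripper_force: 0.0
```

Request:
play_rows --increments "0.8 -3.6 0 0 -1;0.8 -3.6 0 0 -1;0.8 -3.6 0 0 -1;0.8 -3.6 0 0 -1;0.8 -3.6 0 0 -1"

```text
clock: 2.05
position: [0.2784, -0.4104, 0.2268]
ee_rot: [3.136, -0.186, 0.0]
force: [1.0, -0.1, 0.8]
width: 0.395
gripper_force: 0.0
```

Request:
play_rows --increments "0.8 -3.6 0 0 -1;0.8 -3.6 0 0 -1;0.8 -3.6 0 0 -1;0.8 -3.6 0 0 -1;0.8 -3.6 0 0 -1"

```text
clock: 2.47
position: [0.3393, -0.2364, 0.227]
ee_rot: [3.136, -0.186, 0.001]
force: [-0.0, 0.1, 0.1]
width: 0.037
gripper_force: 0.0
```

Request:
play_rows --increments "0.8 -3.6 0 0 -1;0.8 -3.6 0 0 -1;0.8 -3.6 0 0 -1;0.8 -3.6 0 0 -1;0.8 -3.6 0 0 -1"

```text
clock: 2.88
position: [0.4003, -0.0623, 0.2271]
ee_rot: [3.136, -0.186, 0.002]
force: [1.5, -0.9, -0.7]
width: 0.002
gripper_force: 0.0
```

Request:
play_rows --increments "0.75 -3.3 0 0 -1;0.75 -3.3 0 0 -1;0.75 -3.3 0 0 -1;0.75 -3.3 0 0 -1;0.75 -3.3 0 0 -1"

```text
clock: 3.3
position: [0.4571, 0.097, 0.227]
ee_rot: [-3.136, 0.186, -0.001]
force: [1.2, -0.8, 0.1]
width: 0.005
gripper_force: 0.0
```

Request:
play_rows --increments "0.75 -3.2 0 0 -1;0.75 -3.2 0 0 -1;0 0 2 0 -1;0 0 3 0 -1;0 0 3 0 -1"

```text
clock: 3.72
position: [0.4799, 0.1583, 0.1464]
ee_rot: [-3.135, 0.184, -0.004]
force: [0.6, -0.5, 0.7]
width: 0.005
gripper_force: 0.0
```

Request:
play_rows --increments "0 0 3 0 -1;0 0 3 0 -1;0 0 3 0 -1;0 0 1.5 0 -1;0 0 1.1 0 -1"

```text
clock: 4.13
position: [0.4782, 0.1567, 0.0288]
ee_rot: [3.135, -0.186, -0.004]
force: [-1.2, 0.6, 0.8]
width: -0.001
gripper_force: 0.0
```

```bash
cat >> h.py <<'E'
H=np.array([.603,.1355]); Y=np.radians(-6.8); R=np.array([[np.cos(Y),-np.sin(Y)],[np.sin(Y),np.cos(Y)]])
def S(p): return ((np.array(p[:2])-H)@R*1000).round(1)
def stat(img=1,near=None):
    s=arm.observe(); F=np.array(s["force"]); print("clk",round(s["clock"],2),"tcp",S(s["position"]),round(s["position"][2],4),"Fst",(F[:2]@R).round(1),F[2].round(1))
    if img:
        for n in ["top","scene"]:
            p=vision.get_image(n); c,r,m,a,k,z=tub(p,near); print(n,"tub",S(c),round(r,4),"err",round((173.2-a+180)%360-180,1),k,round(z,4))
    return p if img else None
E
python3 -c "
from h import *
p=stat(near=[.567,.149]); cv2.imwrite('pics/a.png',p['frame'][100:330,180:480,::-1].repeat(2,0).repeat(2,1))"
```

```text
clk 4.13 tcp [-126.4    6.3] 0.0288 Fst [-1.2  0.5] 0.8
top tub [-36.8   9.3] 0.0523 err 149.9 97 0.0805
scene tub [-35.3   8.9] 0.054 err 151.5 132 0.0817
```

View pics/a.png

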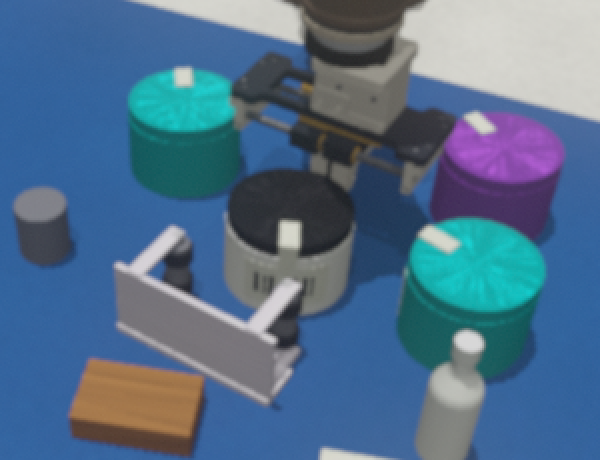

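Request:
play_rows --increments "0.8 -0.1 0 0 -1;0.8 -0.1 0 0 -1;0.3 -0.1 0 0 -1;0.3 0 0 0 -1;0.3 0 0 0 -1"

```text
clock: 4.65
position: [0.5043, 0.1575, 0.0314]
ee_rot: [-3.136, 0.186, 0.0]
force: [-6.6, 0.6, 4.0]
width: 0.007
gripper_force: 3.5
```

Request:
play_rows --increments "0.3 0 0 0 -1;0.3 0 0 0 -1;0.3 0 0 0 -1;0.3 0 0 0 -1;0.3 0 0 0 -1"

```text
clock: 5.07
position: [0.5176, 0.1558, 0.0309]
ee_rot: [3.136, -0.184, -0.004]
force: [-6.5, 0.0, 5.9]
width: 0.006
gripper_force: 3.6
```

Request:
play_rows --increments "0.3 0 0 0 -1;0.3 0 0 0 -1;0.3 0 0 0 -1;0.3 0 0 0 -1;0 0 0 0 -1"

```text
clock: 5.48
position: [0.5304, 0.1543, 0.031]
ee_rot: [3.136, -0.185, -0.002]
force: [-3.7, 1.3, 2.9]
width: 0.007
gripper_force: 2.2
```

```bash
python3 -c "
from h import *
stat(near=[.59,.14])"
```

```text
clk 5.48 tcp [-74.3  10. ] 0.031 Fst [-3.9  0.9] 2.9
top tub [-8.3  5.9] 0.0504 err 151.2 69 0.0806
scene tub [-9.8  7.5] 0.0548 err 153.4 134 0.0817
```

Request:
play_rows --increments "0.2 0 0 0 -1;0.2 0.05 0 0 -1;0.2 0.05 0 0 -1;0.2 0.05 0 0 -1;0.1 0.05 0 0 -1"

```text
clock: 6.0
position: [0.5368, 0.1506, 0.0305]
ee_rot: [3.134, -0.184, -0.008]
force: [-12.9, -1.7, 10.1]
width: 0.004
gripper_force: 6.4
```

```bash
python3 -c "
from h import *
stat(near=[.6,.137])"
```

```text
clk 6.0 tcp [-67.6   7.2] 0.0305 Fst [-12.6  -3.2] 10.1
top tub [-3.3  2.7] 0.0522 err 158.3 48 0.0804
scene tub [-1.8  2.4] 0.0544 err 154.7 145 0.0817
```

Request:
play_rows --increments "0 0.3 -0.05 0 -1;0 0.4 0 0 -1;0 0.4 0 0 -1;0 0.4 0 0 -1;0 0 0 0 -1"

```text
clock: 6.52
position: [0.5375, 0.1351, 0.0311]
ee_rot: [3.135, -0.187, -0.001]
force: [-5.0, -0.4, -0.6]
width: 0.003
gripper_force: 2.3
```

```bash
python3 -c "
from h import *
stat(near=[.6,.137])"
```

```text
clk 6.52 tcp [-64.9  -8.2] 0.0311 Fst [-5. -1.] -0.6
top tub [ 2.2 -2.9] 0.0488 err -171.1 1 0.0805
scene tub [-0.7  0. ] 0.0553 err 143.4 130 0.0817
```

Request:
play_rows --increments "0.15 0 0 0 -1;0 0.4 0 0 -1;0 0.4 0 0 -1;0 0.4 0 0 -1;0 0 0 0 -1"

```text
clock: 7.03
position: [0.5368, 0.1234, 0.031]
ee_rot: [3.135, -0.185, -0.003]
force: [-8.0, 1.0, 2.7]
width: 0.003
gripper_force: 4.0
```

```bash
python3 -c "
from h import *
stat(near=[.602,.136])"
```

```text
clk 7.03 tcp [-64.3 -19.9] 0.031 Fst [-8.1 -0. ] 2.7
top tub [10.3 -1.4] 0.0449 err 121.3 2 0.0805
scene tub [ 0.1 -0.7] 0.0549 err 129.2 129 0.0817
```

Request:
play_rows --increments "-0.4 0 0 0 -1;-0.4 -1 0 0 -1;0 -1.5 0 0 -1;0 -1.2 0 0 -1;0.3 0 0 0 -1"

```text
clock: 7.55
position: [0.538, 0.1655, 0.0318]
ee_rot: [-3.134, 0.18, -0.003]
force: [0.1, 1.3, 0.7]
width: 0.002
gripper_force: 0.0
```

Request:
play_rows --increments "0.2 0 0 0 -1;0.15 0 0 0 -1;0.15 0 0 0 -1;0 0.3 0 0 -1;0 0.3 0 0 -1"

```text
clock: 7.97
position: [0.5398, 0.1557, 0.031]
ee_rot: [-3.136, 0.184, 0.005]
force: [-8.2, 5.8, 4.2]
width: 0.004
gripper_force: 4.7
```

```bash
python3 -c "
from h import *
stat(near=[.602,.136])"
```

```text
clk 7.97 tcp [-65.2  12.5] 0.031 Fst [-8.8  4.8] 4.2
top tub [ 4.  -2.6] 0.0489 err -116.7 2 0.0805
scene tub [1.3 0.5] 0.0543 err 122.7 139 0.0817
```

Request:
play_rows --increments "0 0.35 0 0 -1;0 0.35 0 0 -1;0 0.35 0 0 -1;0 0.35 0 0 -1;0 0.35 0 0 -1"

```text
clock: 8.48
position: [0.5369, 0.1382, 0.0309]
ee_rot: [-3.136, 0.183, 0.007]
force: [-11.4, 6.2, 5.7]
width: 0.007
gripper_force: 5.8
```

```bash
python3 -c "
from h import *
stat(near=[.602,.136])"
```

```text
clk 8.48 tcp [-66.   -5.1] 0.0309 Fst [-12.1   4.8] 5.7
top tub [ 4.1 -2.9] 0.0484 err -67.2 1 0.0805
scene tub [ 0.1 -0.7] 0.055 err 105.7 133 0.0817
```

Request:
play_rows --increments "-0.05 0.35 0 0 -1;0 0.35 0 0 -1;0 0.35 0 0 -1;0 0.35 0 0 -1;0 0 0 0 -1"

```text
clock: 9.0
position: [0.5349, 0.1231, 0.0308]
ee_rot: [3.135, -0.185, -0.007]
force: [-10.0, 1.8, 6.4]
width: 0.005
gripper_force: 5.0
```

Request:
play_rows --increments "-0.4 0 0 0 -1;-0.4 -1 0 0 -1;0 -1.5 0 0 -1;0 -1.2 0 0 -1;0.3 0 0 0 -1"

```text
clock: 9.42
position: [0.5371, 0.1646, 0.0316]
ee_rot: [-3.134, 0.18, -0.001]
force: [-0.3, 0.7, 0.6]
width: 0.002
gripper_force: 0.0
```

Request:
play_rows --increments "0.2 0 0 0 -1;0.15 0 0 0 -1;0.1 0 0 0 -1;0 0.3 0 0 -1;0 0.3 0 0 -1"

```text
clock: 9.83
position: [0.5385, 0.1554, 0.0311]
ee_rot: [-3.136, 0.183, 0.005]
force: [-10.0, 6.2, 6.7]
width: 0.008
gripper_force: 5.0
```

```bash
python3 -c "
from h import *
stat(near=[.602,.136])"
```

```text
clk 9.83 tcp [-66.4  12.2] 0.0311 Fst [-10.7   5. ] 6.7
top tub [ 1.2 -1. ] 0.0516 err nan 0 0.0805
scene tub [-0.3 -0.5] 0.0552 err 86.0 130 0.0817
```

Request:
play_rows --increments "0 0.35 0 0 -1;0 0.35 0 0 -1;0 0.35 0 0 -1;0 0.35 0 0 -1;0 0.35 0 0 -1"

```text
clock: 10.35
position: [0.5368, 0.1372, 0.031]
ee_rot: [3.136, -0.184, -0.005]
force: [-7.6, 4.2, 5.0]
width: 0.001
gripper_force: 4.0
```

```bash
python3 -c "
from h import *
stat(near=[.602,.136])"
```

```text
clk 10.35 tcp [-66.   -6.1] 0.031 Fst [-8.   3.2] 5.0
top tub [ 0.4 -1.4] 0.0519 err nan 0 0.0805
scene tub [ 0.6 -2.2] 0.0546 err 67.1 85 0.0817
```

Request:
play_rows --increments "0.05 0.35 0 0 -1;0 0.35 0 0 -1;0 0.35 0 0 -1;0 0.35 0 0 -1;0 0 0 0 -1"

```text
clock: 10.87
position: [0.5357, 0.1221, 0.0309]
ee_rot: [3.135, -0.186, -0.005]
force: [-6.8, 1.1, 5.0]
width: 0.006
gripper_force: 3.4
```

Request:
play_rows --increments "-0.4 0 0 0 -1;-0.4 -1 0 0 -1;0 -1.5 0 0 -1;0 -1.2 0 0 -1;0.3 0 0 0 -1"

```text
clock: 11.28
position: [0.5369, 0.1642, 0.0315]
ee_rot: [-3.134, 0.18, -0.001]
force: [0.4, 0.7, 0.1]
width: 0.004
gripper_force: 0.0
```

Request:
play_rows --increments "0.2 0 0 0 -1;0.15 0 0 0 -1;0.15 0 0 0 -1;0 0.3 0 0 -1;0 0.3 0 0 -1"

```text
clock: 11.7
position: [0.5398, 0.1544, 0.0311]
ee_rot: [-3.136, 0.185, 0.003]
force: [-6.0, 4.1, 3.5]
width: 0.003
gripper_force: 3.2
```

```bash
python3 -c "
from h import *
stat(near=[.602,.136])"
```

```text
clk 11.7 tcp [-65.   11.2] 0.0311 Fst [-6.5  3.3] 3.5
top tub [ 0.9 -2.9] 0.0515 err nan 0 0.0805
scene tub [-0.1 -2.4] 0.0548 err 46.7 98 0.0817
```

Request:
play_rows --increments "0.05 0.35 0 0 -1;0 0.35 0 0 -1;0 0.35 0 0 -1;0 0.35 0 0 -1;0 0.35 0 0 -1"

```text
clock: 12.22
position: [0.5378, 0.1367, 0.0309]
ee_rot: [-3.136, 0.185, 0.004]
force: [-5.9, 5.3, 2.5]
width: 0.008
gripper_force: 3.5
```

Request:
play_rows --increments "0.05 0.35 0 0 -1;0 0.35 0 0 -1;0 0.35 0 0 -1;0 0.35 0 0 -1;0 0 0 0 -1"

```text
clock: 12.63
position: [0.5365, 0.1219, 0.0309]
ee_rot: [3.136, -0.186, -0.005]
force: [-6.8, 1.9, 4.5]
width: 0.004
gripper_force: 3.5
```

Request:
play_rows --increments "-0.5 0 0 0 -1;-1.5 0 0 0 -1;-1.5 0 0 0 -1;-0.5 0 0 0 -1;0 0 -3 0 -1"

```text
clock: 13.05
position: [0.4947, 0.1253, 0.0576]
ee_rot: [3.133, -0.185, -0.012]
force: [0.5, 0.1, -0.3]
width: 0.007
gripper_force: 0.0
```

Request:
play_rows --increments "0 0 -4 0 -1;-3 0 -2 0 -1;-3 0 0 0 -1;-3 0 0 0 -1;0 0 0 0 -1"

```text
clock: 13.47
position: [0.4045, 0.1373, 0.1214]
ee_rot: [3.134, -0.182, -0.003]
force: [-0.3, -0.9, -0.6]
width: 0.003
gripper_force: 0.0
```

```bash
python3 -c "
from h import *
stat(near=[.602,.136])
p=vision.get_image('top'); cv2.imwrite('pics/b.png',cv2.resize(p['frame'][100:330,130:430,::-1],None,fx=2.6,fy=2.6,interpolation=cv2.INTER_CUBIC))"
```

```text
clk 13.47 tcp [-197.3  -21.7] 0.1214 Fst [-0.2 -0.9] -0.6
top tub [-2.2 -0.7] 0.0533 err 14.7 110 0.0804
scene tub [-0.1 -2.2] 0.0538 err 12.4 110 0.0817
```

View pics/b.png

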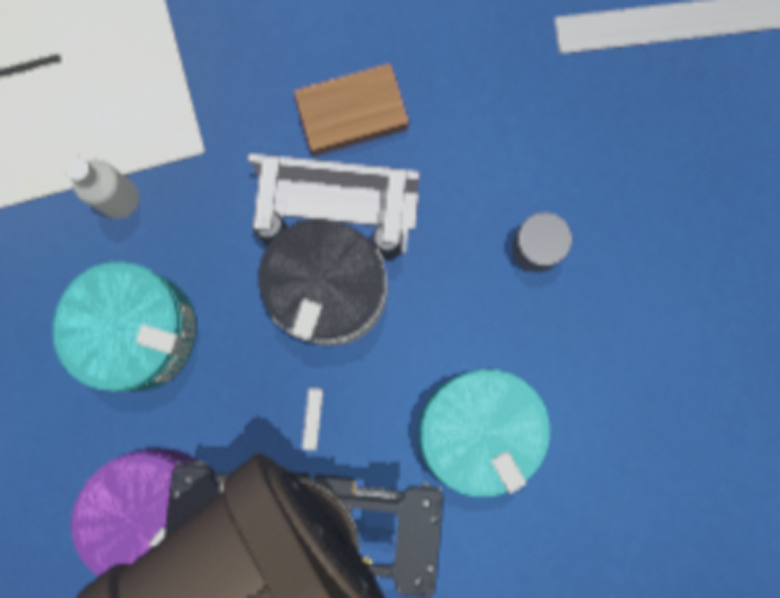

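The tub is at crop (322,281), resting against both rollers. The strip at (307,320) is about 13° short of the centreline, and the bystanders haven't moved. I'll refine the stand yaw before the last rub.

Run:
```python
from h import *
from scipy.optimize import minimize
for n in ["top","scene"]:
    p=vision.get_image(n); W=world(p); f=p["frame"].astype(int); mn=f.min(2); X,Y_,Z=W[...,0],W[...,1],W[...,2]
    t=(mn>130)&(abs(Z)<.012)&(X>.44)&(X<.52)&(Y_>.12)&(Y_<.18)
    if t.sum()>5:
        w=W[t][:,:2]; wt=mn[t]-100.; c=np.average(w,axis=0,weights=wt); e,v=np.linalg.eigh(np.cov(w.T,aweights=wt)); d=v[:,1]*np.sign(v[0,1]); print(n,"tape",t.sum(),c.round(4),np.degrees(np.arctan2(d[1],d[0])).round(2),np.sqrt(e*12).round(4))
    # stand: fit occupancy of the z~.078 tops with plate + two arms
    Q=np.load(f"{n}_tops.npy"); Q=Q[abs(Q[:,2]-.078)<.005][:,:2]
    q=(Q-H)@R*1000
    for nm,s in [("plate",q[:,0]>90),("armL",(q[:,1]>38)&(q[:,0]<88)),("armR",(q[:,1]<-38)&(q[:,0]<88))]:
        a=q[s]; k=0 if nm=="plate" else 1
        pf=np.polyfit(a[:,1-k],a[:,k],1); print(n,nm,len(a),"slope deg",np.degrees(np.arctan(pf[0])).round(2),"mean",a.mean(0).round(1),"min",a.min(0).round(1),"max",a.max(0).round(1))
    print(tub(p,[.602,.136]))
```

```text
top tape 137 [0.4808 0.1514] -7.01 [0.0125 0.0553]
top plate 171 slope deg 0.43 mean [97.  -0.3] min [ 90.6 -73.6] max [101.4  73. ]
top armL 150 slope deg 6.81 mean [59.1 53.8] min [-3.5 38. ] max [87.8 62.2]
top armR 141 slope deg -0.3 mean [ 61.8 -56.7] min [ 36.  -63.6] max [ 87.5 -49.5]
(array([0.60080322, 0.13494427]), np.float64(0.05330348801217606), array([0.56831019, 0.14783345]), np.float64(158.36300776683026), np.int64(109), np.float64(0.08047833458541805))
scene tape 92 [0.4674 0.1496] 12.56 [0.0252 0.0334]
scene plate 420 slope deg 0.21 mean [99.5  2.3] min [ 90.  -76.4] max [105.1  72.6]
scene armL 235 slope deg 7.22 mean [60.4 53.2] min [-1.5 38.3] max [87.8 60.8]
scene armR 206 slope deg -0.41 mean [ 63. -57.] min [ 37.2 -65.2] max [ 88.  -50.2]
(array([0.60244994, 0.13301594]), np.float64(0.053990334498515355), array([0.5683249 , 0.14518469]), np.float64(160.37411700831998), np.int64(110), np.float64(0.08167477235246683))
```

Request:
play_rows --increments "3 -1.3 0 0 -1;3 -1.3 0 0 -1;3 0 2 0 -1;0 0 4 0 -1;0 0 3 0 -1"

```text
clock: 14.13
position: [0.5048, 0.1524, 0.0291]
ee_rot: [-3.135, 0.19, -0.003]
force: [-0.6, -0.6, -0.4]
width: 0.007
gripper_force: 0.0
```

Request:
play_rows --increments "1.5 0 0 0 -1;1.2 0 0 0 -1;0.6 0 0 0 -1;0.3 0 0 0 -1;0.2 0 0 0 -1"

```text
clock: 14.55
position: [0.5395, 0.1483, 0.0309]
ee_rot: [3.136, -0.187, -0.002]
force: [-4.1, 0.9, -0.7]
width: 0.003
gripper_force: 1.8
```

Request:
play_rows --increments "0.2 0 0 0 -1;0.05 0.3 0 0 -1;0 0.3 0 0 -1;0 0.3 0 0 -1;0 0.3 0 0 -1"

```text
clock: 14.97
position: [0.5387, 0.1373, 0.0311]
ee_rot: [-3.136, 0.183, 0.003]
force: [-4.1, 3.3, -2.4]
width: 0.007
gripper_force: 2.3
```

```bash
python3 -c "
from h import *
stat(near=[.602,.134])"
```

```text
clk 14.97 tcp [-64.1  -5.9] 0.0311 Fst [-4.5  2.8] -2.4
top tub [-1. -5.] 0.0495 err nan 0 0.0806
scene tub [-1.5 -2. ] 0.0549 err -3.2 32 0.0817
```

Request:
play_rows --increments "-0.3 0 0 0 -1;-1.5 0 0 0 -1;-1.5 0 0 0 -1;-0.7 0 0 0 -1;0 0 -3 0 -1"

```text
clock: 15.48
position: [0.4965, 0.14, 0.0579]
ee_rot: [3.133, -0.183, -0.011]
force: [0.8, -0.8, 0.1]
width: 0.006
gripper_force: 0.0
```

Request:
play_rows --increments "0 0 -4 0 -1;-3 0 -2 0 -1;-3 0 0 0 -1;-3 0 0 0 -1;0 0 0 0 -1"

```text
clock: 15.9
position: [0.4065, 0.1518, 0.1217]
ee_rot: [3.135, -0.18, -0.002]
force: [-1.1, -0.9, -1.1]
width: 0.004
gripper_force: 0.0
```

```bash
python3 -c "
from h import *
stat(near=[.602,.134]);p=stat(near=[.602,.134])
p=vision.get_image('top')
cv2.imwrite('pics/c.png',cv2.resize(p['frame'][170:280,200:310,::-1],None,fx=5,fy=5,interpolation=cv2.INTER_CUBIC))
W=world(p);f=p['frame'].astype(int).min(2)
t=(abs(W[...,2]-.0825)<.006)&(f>130)&(np.hypot(W[...,0]-.568,W[...,1]-.142)<.025)
w=W[t][:,:2];e,v=np.linalg.eigh(np.cov(w.T));print(t.sum(),w.mean(0),np.degrees(np.arctan2(v[1,1],v[0,1])),np.sqrt(e*12))"
```

```text
clk 15.9 tcp [-197.    -7.1] 0.1217 Fst [-1. -1.] -1.1
top tub [-2.  -0.9] 0.0535 err 2.3 104 0.0805
scene tub [-0.1 -1.4] 0.054 err -0.8 104 0.0817
clk 16.0 tcp [-192.3   -6.6] 0.1219 Fst [0.3 0.3] 0.4
top tub [-2.  -0.9] 0.0537 err 2.3 106 0.0805
scene tub [-0.3 -1.9] 0.0539 err -0.1 105 0.0817
118 [0.56418673 0.14068336] 174.35606480474124 [0.0181399  0.03297824]
```

View pics/c.png

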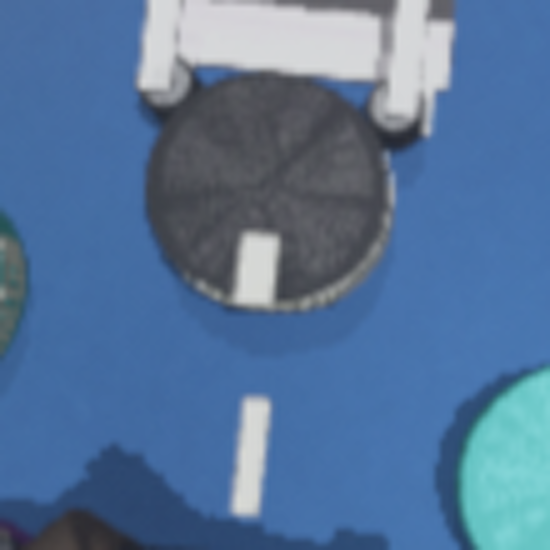

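```bash
python3 -c "
from h import *
print(job.sign_off())"
```

```text
the job is handed in; nothing more can be done
None
```

I pushed the tub back against both rollers and rolled it round until its label faced out of the open front, within about 2° of the tape line by the last camera images, then handed the job in after about 16 s. The sign-off gave no verdict, so I don't know how it was judged. Forces at the fingertip read 13 N or less across the bench (about 16 N in all), and the bottle, pot and case were left alone.

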